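Post a petri dish through the gravity flap of a receiving box

ROBOT

A 6-joint arm with a two-finger parallel gripper is mounted at the origin on a cart in front of the work surface, level with it; the furniture and walls round the work are solid. World frame = base frame: x ahead of the robot, y to its left, z up, the work surface at z = 0. Lengths are in m, angles in rad, forces in N, time in s.
With the tool pointing down it reaches from about 0.25 to 0.775 m from the base axis. Payload 4 kg.
Tool frame: the origin (TCP) lies on the centre line of the jaws, within the pads' length; the fingertips stand 8 mm ahead of it and the grasp point (between the pads) lies 11 mm behind it; z points along the fingers, y is the direction in which the jaws open and shut (so a half turn about z gives the same grasp; the last joint's range is limited). The gripper opens to 94 mm and grips with 3 to 60 N. Pads are 16 mm wide; open, the fingers measure 119 mm over their backs; the gripper's body (75 mm by 177 mm) begins 78 mm behind the grasp point.
Start: joints at [-1.247, 0.087, 1.371, -0, 1.684, -0.103], TCP at [0.228, -0.501, 0.214] pointing down, gripper open.
Joint ranges: [-3.1, 3.1], [-0.76, 2.03], [0.27, 2.55], [-1.08, 4.22], [0.17, 2.65], [-2.57, 2.57]. Speed limits (rad/s): [2.79, 2.79, 3.14, 3.14, 3.14, 3.14].

INTERFACE

Orientations are given as [roll, pitch, yaw] about the fixed x, y, z axes, in that order (R = Rz(yaw) Ry(pitch) Rx(roll)).
In Python, from bench import * gives the robot as it stands.
- The arm moves only by the tool step_arm, never from a script. Its argument "steps" is a list of rows, each an object of numbers: "jaw": the opening, from 0 (shut) to 1 (fully open); "tx", "ty", "tz": the shift along the tool's x, y, z in m; "ax", "ay", "az": the turn, a rotation vector about the tool's x, y, z in rad. In form: [{"jaw": .., "tx": .., "ty": .., "tz": .., "ax": .., "ay": .., "az": ..}, ...]. A call has 1 to 8 rows; each row is the pose to reach, as a shift and turn from the pose measured when the call began, along the tool's axes at that moment; what a row does not reach only later rows make up. A row lasts 1/10 s, in which the tool goes at most 50 mm and 8.59 degrees, less where a joint would pass 70% of its speed; a pose out of reach is approached as far as the arm can. A call with a gripper value outside its range is refused whole. The fingers move at their own pace and stop on an object; the grip force is fixed at half the most. Time passes only in rows, so rows that repeat a pose let the fingers close. It gives the time, the measured TCP pose, the force and the opening at its end, in the units of the state.
- get_obs(): the state, without advancing time (a new reading comes with each control period).
- snapshot(name): name is "scene" or "top" or "wrist"; returns (picture, depth): 384x512x3 uint8, red, green, blue; 384x512 float32, m along the optical axis (not along the pixel's ray), 0 where there is no reading.
- camera_model(name): a dict with "intrinsics" (3x3 intrinsics, pixels), "k1" (the pictures are not rectified: a ray, as slopes to the right and down, at radius r is drawn at 1 + k1 r^2 times it, then the intrinsics apply), "origin" and "orientation" of the camera in the world. Camera axes: x right, y down, z forward; pixel columns grow to the right and rows downward; lengths in m; the calibration is good to about 2 mm. A picture is of the moment at which its call begins: read the wrist's pose just before it. camera_model takes no time and is no camera call; for the wrist camera it gives the pose at the moment of the call.
- close_job(): hands the job in, once; it reports no verdict.
Trained networks look in the newest picture that a camera, given by its name, has taken for a name from the list of things; names that differ only in an ending like _2 or _b are one class to them, and where a whole thing is asked for, a point or a joint stands for the part that bears it (a point fixed in the world has none). Each returns a list of dicts, best first, with "confidence" (0 to 1); they miss things now and then, are a little off and sometimes report something else, mostly with a low value. They report only what shows in the picture. A call takes as long as a camera call. They do not tell look-alikes from the thing itself.
- silhouettes(camera, query): "pixels" (384x512 bool, what is visible of it) and "rect" ([left, top, right, bottom] in pixels, round what is visible of it).
The state is a dict: "time": time; "joint_positions": joint angles; "qvel": joint speeds; "joint_torque": joint torques, N m; "tool_pos": TCP position; "ee_rot": TCP orientation; "wrist_force": force on the tool from outside, world axes, zero at the start; "wrist_torque": the same for the moment, N m; "width": finger opening in m.
Only numpy, scipy, OpenCV 4.12 (cv2) and the standard library are available. Lean on these libraries where they do the work, as an engineer would, in place of code of your own. Each camera call takes 0.05 s, during which the arm holds its last target. There are 200 camera calls.

TASK

Push the closed petri dish along the feed deck and in under the orange gravity flap with a fingertip, until it has dropped off the step into the receiving box, then draw the finger back so that the flap swings fully shut behind it. Only push the dish: never pick it up. Leave the crucible, the ceramic boat and the vial beside the box where they stand.

Things in the scene. Friction and masses are not known exactly. Their poses are not given: they have to be found in the camera images.
- hatch: Fixed white receiving box with dark feed deck, 378 x 120 mm. Origin: on the worktop, on the centre line, below the flap's hinge; x = direction to push the dish, z up. In its frame (mm): deck x -220 to 8, top z 18; lane y -52 to 52 between rails 8 thick, tops z 32, flaring out at x < -165. Hinge cheeks beside the lane at x -14 to 14 reach z 92; 4 mm high mounting ears stick out to y +-78.
- step (a point): Middle of the deck's inner edge, 8 mm past the hinge line (axes as the hatch): here the deck (z 18 mm) drops 15 mm to the receiver floor.
- receiver (a point): Middle of the receiver floor (z 3 mm, hatch x 8 to 150 mm, 104 mm wide). Walls reach z 46; a clear lid, top z 49, covers it from hatch x 72 to 158; from x 0 to 72 it is open above.
- hinge (a point): Middle of the flap's hinge axis, which runs across the lane at hatch x 0, z 78 mm; no rod is there. The flap is a U: two thin arms at y +-44 to +-50 mm carry an orange crossbar (100 wide, 4 thick, z 22 to 36 when shut, 4 mm above the deck). Open between the arms above the bar: an upright finger follows the dish by pushing the bar, its front to at most hatch x 38 mm.
- flap (a joint): Angle of the orange gravity flap, rad: 0 hanging shut, grows as its crossbar swings inward (+x of the hatch) and up, at most 1.4; it cannot swing outward. Weighs 70 g, yields to about 1 N, falls shut by itself in about a second once nothing is in its way.
- dish: Closed round petri dish, translucent, 94 mm wide, 16 mm high, about 35 g, flat on the feed deck before the flap. Origin: centre of its underside, z up. Pushed against the flap it lifts it and slides beneath, tips slightly over the step, and drops flat, clear below the shut flap, once its rear edge too has passed the step (centre past hatch x 55 mm).
- cup: White porcelain crucible, 48 mm wide, 38 mm high, loose on the worktop beside the feed deck; origin at the centre of its underside. To be left alone.
- boat: White ceramic combustion boat, 18 x 75 x 12 mm, long along its own y, loose on the worktop beside the feed deck; origin at the centre of its underside. To be left alone.
- vial: Glass vial with black cap, 25 mm in diameter, 54 mm high, loose on the worktop beside the receiver; origin at the centre of its underside. To be left alone.
Mind the look-alikes: they are no part of the job. Leave any blue look-alike of the dish alone.

How it is judged:
On the way, in this order (a step that is already met when the one before it is completed fails the run):
1. the dish has pushed in under the flap and swung it open (value of joint flap above 0.3 rad and x of dish in the frame of hatch above -0.04 m), for 0.1 s.
2. the dish has dropped off the step into the receiver (x of dish in the frame of hatch above 0.05 m and z of dish in the frame of hatch below 0.01 m), for 0.1 s.
At the end, for the whole second after the job is handed in: The dish lies flat (within 0.08 rad) and still on the receiver floor, its centre more than 50 mm behind the flap's hinge line, and the flap hangs shut (below 0.06 rad) (x of dish in the frame of hatch between 0.05 and 0.11 m and y of dish in the frame of hatch between -0.01 and 0.01 m and z of dish in the frame of hatch below 0.008 m and angle between dish's own z axis and vertical below 0.08 rad and linear speed of dish below 0.02 m/s and value of joint flap below 0.06 rad); the robot touches nothing.
It fails at once if the dish was lifted off the deck (more than 15 mm) (z of dish in the frame of hatch above 0.033 m).
It fails at once if the crucible was disturbed (moved more than 15 mm or tipped) (distance of cup from where it was at the start of the episode above 0.015 m or angle between cup's own z axis and vertical above 0.5 rad).
It fails at once if the ceramic boat was disturbed (moved more than 15 mm or tipped) (distance of boat from where it was at the start of the episode above 0.015 m or angle between boat's own z axis and vertical above 0.5 rad).
It fails at once if the vial was disturbed (moved more than 15 mm or tipped) (distance of vial from where it was at the start of the episode above 0.015 m or angle between vial's own z axis and vertical above 0.5 rad).
It also fails if it takes over 42 s, if anything falls off the work surface, if the arm or the gripper's body presses on something with over 40 N, if the wrist force passes 120 N, or if a joint passes its speed limit or range.

## Working session

There is one attempt and no reset: what is moved stays moved. The work goes in short steps, Python scripts to look and compute and a tool call to move; the robot and the scene stay as the last step left them, time stands still between calls to the robot, and variables do not carry over. Pictures are saved under pics/ and viewed, about 8 in all and at most 12, crops included, and the job is handed in when it is done.

Besides the shell and the picture viewer there is one more tool, called after "Call:" by a JSON object that holds its "op" and its "data". step_arm: Moves the arm, as the interface text tells. Its arguments: {"type":"object","properties":{"steps":{"type":"array"}},"required":["steps"]}

```bash
mkdir -p pics; ls; cat > h.py <<'E'
from bench import *
import numpy as np, cv2
from scipy.spatial.transform import Rotation as R
def cam(n):
    m=camera_model(n); K=np.array(m["intrinsics"]); o=np.array(m["orientation"])
    M=o if o.shape==(3,3) else R.from_euler('xyz',o).as_matrix()
    return K,m["k1"],np.array(m["origin"]),M
def ray(n,uv):
    K,k1,o,M=cam(n); uv=np.atleast_2d(uv).astype(float)
    d=np.c_[(uv[:,0]-K[0,2])/K[0,0],(uv[:,1]-K[1,2])/K[1,1]]; s=d.copy()
    for _ in range(20): s=d/(1+k1*(s**2).sum(1,keepdims=True))
    return o,s,M
def onz(n,uv,z):
    o,s,M=ray(n,uv); w=np.c_[s,np.ones(len(s))]@M.T
    return o+w*((z-o[2])/w[:,2])[:,None]
def bydepth(n,uv,d):
    o,s,M=ray(n,uv); return o+(np.c_[s,np.ones(len(s))]*np.asarray(d)[:,None])@M.T
def proj(n,P):
    K,k1,o,M=cam(n); c=(np.atleast_2d(P)-o)@M; s=c[:,:2]/c[:,2:]; s=s*(1+k1*(s**2).sum(1,keepdims=True))
    return s*[K[0,0],K[1,1]]+[K[0,2],K[1,2]]
E
python3 - <<'E'
from h import *
print(get_obs()); 
for n in("top","scene"):
    m=camera_model(n); print(n,m)
    p,d=snapshot(n); cv2.imwrite(f"pics/{n}0.png",p[:,:,::-1]); np.savez(f"{n}0.npz",p=p,d=d)
    for q in("hatch","dish","flap","cup","boat","vial"):
        for r in silhouettes(n,q): 
            ys,xs=np.nonzero(r["pixels"]); print(n,q,round(r["confidence"],2),r["rect"],len(xs), onz(n,[[xs.mean(),ys.mean()]],0.03)[0].round(3) if len(xs) else '')
a=cv2.imread("pics/top0.png");cv2.imwrite("pics/top0b.png",cv2.resize(a,(800,600)))
E
```

```text
pics
{'time': 0.0, 'joint_positions': array([-1.24712626e+00,  8.79703275e-02,  1.37223957e+00, -3.40979423e-06,
        1.68361120e+00, -1.03119846e-01]), 'qvel': array([-0.00263771, -0.00168088, -0.00173729, -0.00229852, -0.00110085,
        0.00018817]), 'joint_torque': array([ 5.44071190e-05, -3.40183711e+01, -3.02425933e+01,  7.16640777e-02,
        3.31194210e-02, -1.58938155e-04]), 'tool_pos': array([ 0.22748743, -0.50016384,  0.21230325]), 'ee_rot': array([-3.13937569e+00, -2.26019357e-04,  4.26789284e-01]), 'wrist_force': array([0.19648159, 0.16407367, 0.23511371]), 'wrist_torque': array([-0.01936766,  0.01282399,  0.0216884 ]), 'width': 0.09404717584389674}
top {'intrinsics': array([[481.2101947 ,   0.        , 258.32701698],
       [  0.        , 481.2101947 , 195.06960932],
       [  0.        ,   0.        ,   1.        ]]), 'k1': -0.0858265385975063, 'origin': array([0.48360436, 0.03480411, 1.03516968]), 'orientation': array([-3.07088148e+00, -1.57739954e-03, -1.55967118e+00])}
top hatch 0.89 [207.2, 142.6, 393.7, 224.7] 9526 [ 0.577 -0.037  0.03 ]
top dish 0.67 [330.4,
[... 582 characters left out ...]
6749129209571, 'origin': array([0.09409847, 0.6021808 , 0.57228816]), 'orientation': array([-2.18264468, -0.00497853, -2.44856321])}
scene hatch 0.69 [209.1, 148.5, 330.6, 247.3] 5282 [0.564 0.014 0.03 ]
scene dish 0.8 [276.7, 157.0, 311.1, 181.2] 681 [ 0.594 -0.157  0.03 ]
scene dish 0.76 [208.6, 262.1, 253.6, 301.9] 1643 [0.454 0.242 0.03 ]
scene flap 0.61 [249.0, 170.4, 284.4, 198.0] 225 [ 0.585 -0.029  0.03 ]
scene cup 0.73 [233.8, 154.6, 252.1, 178.4] 184 [ 0.707 -0.08   0.03 ]
scene boat 0.63 [330.1, 183.6, 350.2, 199.8] 153 [ 0.448 -0.142  0.03 ]
scene vial 0.75 [291.7, 220.3, 303.3, 243.9] 272 [0.44  0.054 0.03 ]
scene vial 0.32 [237.2, 155.5, 249.9, 177.5] 164 [ 0.709 -0.082  0.03 ]
```

View pics/top0b.png

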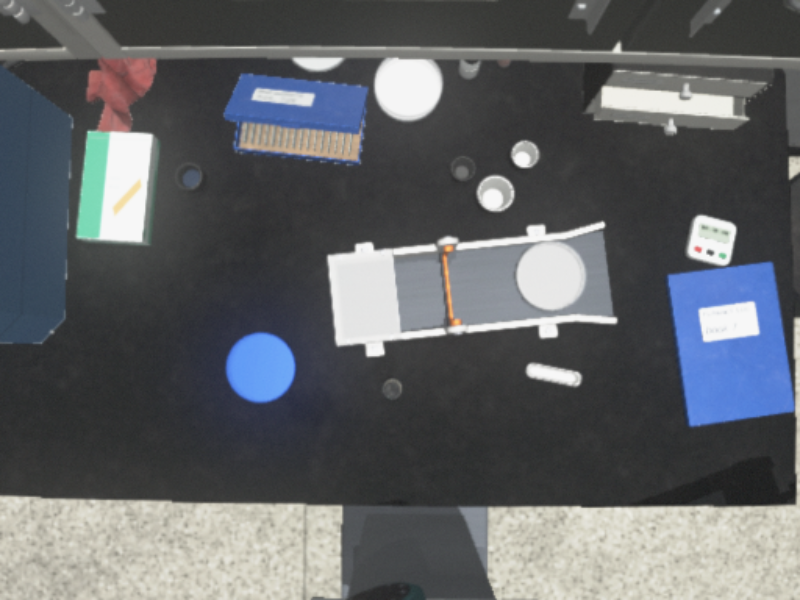

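```bash
python3 - <<'E'
from h import *
z=np.load("top0.npz"); p,d=z["p"],z["d"]
a=p[140:260,190:410,::-1]; cv2.imwrite("pics/crop1.png",cv2.resize(a,None,fx=3.6,fy=3.6,interpolation=cv2.INTER_CUBIC))
# hatch orientation by silhouette min area rect in world plane + flap
r=silhouettes("top","hatch")[0]["pixels"]
ys,xs=np.nonzero(r); W=bydepth("top",np.c_[xs,ys],d[ys,xs]); print(np.percentile(W[:,2],[5,50,95]))
k=(W[:,2]>.022)&(W[:,2]<.042); A=W[k][:,:2].astype(np.float32)
c,s,an=cv2.minAreaRect(A*1000); print(c,s,an)
for q in silhouettes("top","flap")[:1]:
    ys,xs=np.nonzero(q["pixels"]); Wf=onz("top",np.c_[xs,ys],.036); print("flap",cv2.minAreaRect((Wf[:,:2]*1000).astype(np.float32)),Wf.mean(0))
for q in silhouettes("top","dish"):
    ys,xs=np.nonzero(q["pixels"]); Wf=onz("top",np.c_[xs,ys],.034); print("dish",cv2.minEnclosingCircle((Wf[:,:2]*1000).astype(np.float32)),Wf.mean(0),p[ys,xs].mean(0),np.median(bydepth("top",np.c_[xs,ys],d[ys,xs])[:,2]))
E
```

```text
[0.00122184 0.01919504 0.05119335]
(585.470703125, -61.07978820800781) (137.02178955078125, 367.47235107421875) 5.5317888259887695
flap ((580.2724609375, -27.555557250976562), (105.98668670654297, 12.845094680786133), 7.599171161651611) [ 0.58310565 -0.02522827  0.036     ]
dish ((597.3519897460938, -161.69168090820312), 48.57863998413086) [ 0.59637442 -0.16157928  0.034     ] [223.50563204 223.85544431 223.82665832] 0.03398186420733007
dish ((469.7048034667969, 224.43853759765625), 47.5889892578125) [0.46993596 0.22496934 0.034     ] [ 99.33591731 154.37855297 240.26808786] 0.016342433383168764
```

Two things answer to "dish": a translucent one on the deck at top-image px (353,178), and a blue one on the bare worktop at (167,232). The translucent one on the deck, in front of the orange bar at (289,183), is the one meant. I'll confirm it in the crop.

View pics/crop1.png

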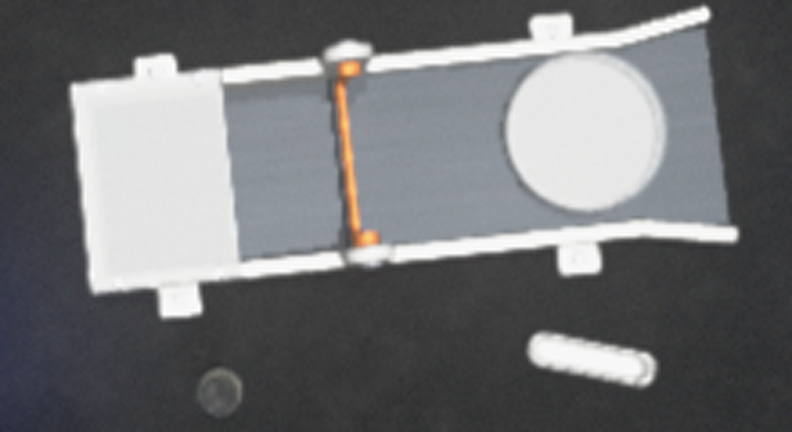

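```bash
python3 - <<'E'
from h import *
from scipy.optimize import minimize
z=np.load("top0.npz"); p,d=z["p"],z["d"]
ys,xs=np.mgrid[130:235,200:400]; ys=ys.ravel();xs=xs.ravel()
W=bydepth("top",np.c_[xs,ys],d[ys,xs]); br=p[ys,xs].min(1)
k=(W[:,2]>.026)&(W[:,2]<.040)&(br>140); W=W[k]
def loc(v,P):
    c,s=np.cos(v[2]),np.sin(v[2]); q=P[:,:2]-v[:2]; return np.c_[q@[c,s],q@[-s,c]]
v=np.array([.583,-.025,np.radians(-90+5)])
for it in range(6):
    L=loc(v,W); m=(L[:,0]>-160)&(L[:,0]>-.16)&(L[:,0]<-.02)&(abs(abs(L[:,1])-.056)<.010-.0005*it)
    f=lambda u:np.sum((abs(loc([u[0]*np.sin(-v[2])*1+v[0],v[1]+u[0]*np.cos(v[2]),v[2]+u[1]],W[m])[:,1])-.056)**2)
    pass
    break
# simple: push dir e, fit rail lines
for sgn in(1,):
    th=np.radians(90+5)  # hatch +x ~ world +y
for it in range(5):
    e=np.array([np.cos(th),np.sin(th)]);n=np.array([-e[1],e[0]])
    q=W[:,:2]-[.583,-.025]; a=q@e;b=q@n
    if it==0:b0=0
    res=[]
    for s in(1,-1):
        m=(a>-.16)&(a<-.02)&(abs(b-b0-s*.056)<.012); c=np.polyfit(a[m],b[m],1); res.append((c,m.sum(),b[m].std()))
    th+=np.mean([r[0][0] for r in res]); b0=np.mean([r[0][1] for r in res])
    print(np.degrees(th),b0,[(r[0].round(4),r[1]) for r in res])
E
```

```text
96.59113394734413 0.006671184354970213 [(array([0.0395, 0.0632]), np.int64(254)), (array([ 0.0161, -0.0499]), np.int64(290))]
95.78933464131784 0.00587725244052914 [(array([0.0023, 0.0626]), np.int64(250)), (array([-0.0303, -0.0509]), np.int64(321))]
95.51396739163648 0.0055850037797654795 [(array([0.0157, 0.0626]), np.int64(249)), (array([-0.0253, -0.0514]), np.int64(333))]
95.45313902425335 0.005559740435951886 [(array([0.0211, 0.0627]), np.int64(249)), (array([-0.0232, -0.0516]), np.int64(338))]
95.43729666277486 0.0055276177920778775 [(array([0.0222, 0.0627]), np.int64(249)), (array([-0.0227, -0.0516]), np.int64(337))]
```

The crop confirms it: a translucent dish between the rails, in front of the bar. Measured hatch frame: origin about (0.5775, -0.0255), push direction 95.5°, dish at hatch (-137, -6) mm. I'll move above the start of the lane, with the jaws across it and partly closed so that two fingers give a stable push.

Call:
{"op": "step_arm", "data": {"steps": [{"jaw": 0.3,"tx": 0.04,"ty": -0.007,"tz": 0.0,"az": -0.14},{"jaw": 0.3,"tx": 0.085,"ty": -0.015,"tz": 0.0,"az": -0.28},{"jaw": 0.3,"tx": 0.13,"ty": -0.023,"tz": 0.01,"az": -0.42},{"jaw": 0.3,"tx": 0.175,"ty": -0.03,"tz": 0.02,"az": -0.56},{"jaw": 0.3,"tx": 0.22,"ty": -0.037,"tz": 0.03,"az": -0.7},{"jaw": 0.3,"tx": 0.265,"ty": -0.045,"tz": 0.04,"az": -0.84},{"jaw": 0.3,"tx": 0.31,"ty": -0.052,"tz": 0.05,"az": -0.98},{"jaw": 0.3,"tx": 0.355,"ty": -0.06,"tz": 0.06,"az": -1.12}]}}

```text
invalid input
```

```bash
cat >> h.py <<'E'
H=np.array([.5775,-.0255]);TH=np.radians(95.5)
def tohatch(P):
    q=np.atleast_2d(P)[:,:2]-H;c,s=np.cos(TH),np.sin(TH);return np.c_[q@[c,s],q@[-s,c]]
def goto(hx,hy,z):
    o=get_obs(); M=R.from_euler('xyz',o["ee_rot"]).as_matrix();c,s=np.cos(TH),np.sin(TH)
    T=np.r_[H+hx*np.array([c,s])+hy*np.array([-s,c]),z]
    Mg=(R.from_euler('z',TH)*R.from_euler('x',np.pi)).as_matrix()
    print("t",o["time"],"hatch tcp",tohatch(o["tool_pos"]).round(4),o["tool_pos"].round(4),"F",o["wrist_force"].round(1),"w",o["width"],"shift",(M.T@(T-o["tool_pos"])).round(4),"turn",R.from_matrix(M.T@Mg).as_rotvec().round(3))
E
python3 -c "
from h import *
goto(-.225,0,.15)"
```

```text
t 0.85 hatch tcp [[-0.4395  0.3938]] [ 0.2277 -0.5007  0.2135] F [-0.4 -0.4  0.7] w 0.09420979697532875 shift [ 0.4421 -0.075   0.0635] turn [ 0.    0.   -1.24]
```

Refused; I'll include every key.

Call:
{"op": "step_arm", "data": {"steps": [{"jaw": 0.3,"tx": 0.04,"ty": -0.007,"tz": 0.0,"ax": 0,"ay": 0,"az": -0.14},{"jaw": 0.3,"tx": 0.085,"ty": -0.015,"tz": 0.0,"ax": 0,"ay": 0,"az": -0.28},{"jaw": 0.3,"tx": 0.13,"ty": -0.023,"tz": 0.01,"ax": 0,"ay": 0,"az": -0.42},{"jaw": 0.3,"tx": 0.175,"ty": -0.03,"tz": 0.02,"ax": 0,"ay": 0,"az": -0.56},{"jaw": 0.3,"tx": 0.22,"ty": -0.037,"tz": 0.03,"ax": 0,"ay": 0,"az": -0.7},{"jaw": 0.3,"tx": 0.265,"ty": -0.045,"tz": 0.04,"ax": 0,"ay": 0,"az": -0.84},{"jaw": 0.3,"tx": 0.31,"ty": -0.052,"tz": 0.05,"ax": 0,"ay": 0,"az": -0.98},{"jaw": 0.3,"tx": 0.355,"ty": -0.06,"tz": 0.06,"ax": 0,"ay": 0,"az": -1.12}]}}

```text
time: 1.65
tool_pos: [0.5275, -0.2979, 0.1533]
ee_rot: [3.141, 0.001, 1.553]
wrist_force: [0.4, -0.8, 0.0]
width: 0.0338
```

```bash
python3 -c "
from h import *
goto(-.225,-.003,.15)"
```

```text
t 1.65 hatch tcp [[-0.2664  0.0759]] [ 0.5275 -0.2979  0.1533] F [ 0.4 -0.8  0. ] w 0.03381182863254411 shift [0.0501 0.0737 0.0033] turn [ 0.     0.001 -0.114]
```

Call:
{"op": "step_arm", "data": {"steps": [{"jaw": 0.3,"tx": 0.025,"ty": 0.037,"tz": 0.0,"ax": 0,"ay": 0,"az": -0.06},{"jaw": 0.3,"tx": 0.05,"ty": 0.074,"tz": 0.0,"ax": 0,"ay": 0,"az": -0.114},{"jaw": 0.3,"tx": 0.05,"ty": 0.074,"tz": 0.0,"ax": 0,"ay": 0,"az": -0.114},{"jaw": 0.3,"tx": 0.05,"ty": 0.074,"tz": 0.0,"ax": 0,"ay": 0,"az": -0.114}]}}

```text
time: 2.05
tool_pos: [0.6027, -0.2486, 0.1526]
ee_rot: [-3.141, 0.001, 1.668]
wrist_force: [-0.2, -0.3, 0.1]
width: 0.0281
```

```bash
python3 - <<'E'
from h import *
goto(-.228,-.003,.032)
for n in("wrist","top"):
    p,d=snapshot(n)
    for q in silhouettes(n,"dish"):
        ys,xs=np.nonzero(q["pixels"]); P=onz(n,np.c_[xs,ys],.034); (c,r)=cv2.minEnclosingCircle((P[:,:2]*1000).astype(np.float32)); print(n,q["confidence"],tohatch([np.array(c)/1000]),r)
    if n=="wrist": w=p
    cv2.imwrite(f"pics/{n}1.png",p[:,:,::-1])
# overlay fitted hatch outline
c,s=np.cos(TH),np.sin(TH)
def hw(x,y,z): return [H[0]+x*c-y*s,H[1]+x*s+y*c,z]
im=cv2.imread("pics/top1.png"); im=cv2.resize(im,None,fx=3,fy=3)
for a,b in [((-.165,.052,.032),(0,.052,.032)),((-.165,-.052,.032),(0,-.052,.032)),((0,-.05,.036),(0,.05,.036)),((-.22,-.052,.018),(-.22,.052,.018)),((.072,-.052,.049),(.072,.052,.049)),((.158,-.06,.049),(.158,.06,.049))]:
    q=(proj("top",[hw(*a),hw(*b)])*3).astype(int); cv2.line(im,tuple(map(int,q[0])),tuple(map(int,q[1])),(0,0,255),1)
im=im[390:720,570:1230]
cv2.imwrite("pics/both1.png",np.vstack([im,cv2.resize(cv2.cvtColor(w,cv2.COLOR_RGB2BGR),(340,255)).repeat(1,0) if 0 else np.hstack([cv2.cvtColor(cv2.resize(w,(348,261)),cv2.COLOR_RGB2BGR),np.zeros((261,660-348,3),np.uint8)])]))
E
```

```text
t 2.05 hatch tcp [[-0.2245 -0.0037]] [ 0.6027 -0.2486  0.1526] F [-0.2 -0.3  0.1] w 0.028141600816365884 shift [-0.0034 -0.0006  0.1207] turn [-0.001  0.001  0.001]
wrist 0.66 [[-0.14076991 -0.00602087]] 47.49897766113281
top 0.66 [[-0.13836042 -0.0060341 ]] 47.58427047729492
top 0.17 [[-0.03143402  0.00012705]] 196.82278442382812
```

View pics/both1.png

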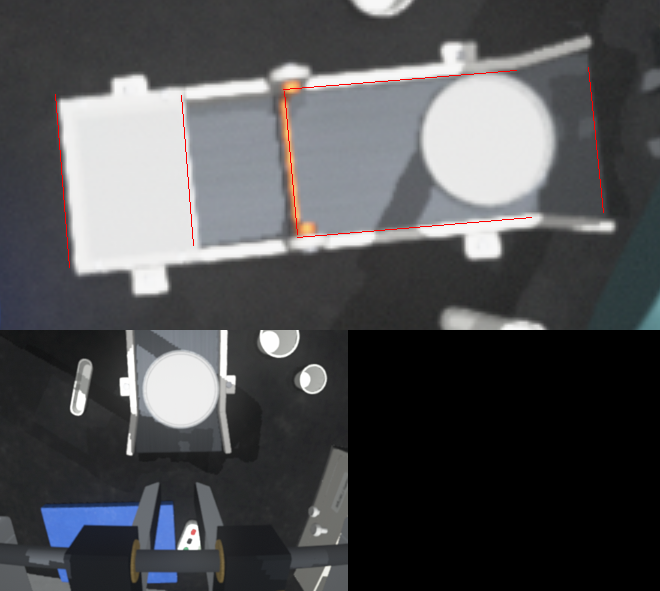

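The overlay fits to about 3 mm (true x perhaps 3 mm larger than my reading). The wrist view shows the dish ahead of the fingers in the lane, which is clear. I'll descend behind the dish.

Call:
{"op": "step_arm", "data": {"steps": [{"jaw": 0.3,"tx": -0.003,"ty": -0.001,"tz": 0.04,"ax": 0,"ay": 0,"az": 0},{"jaw": 0.3,"tx": -0.003,"ty": -0.001,"tz": 0.08,"ax": 0,"ay": 0,"az": 0},{"jaw": 0.3,"tx": -0.003,"ty": -0.001,"tz": 0.105,"ax": 0,"ay": 0,"az": 0},{"jaw": 0.3,"tx": -0.003,"ty": -0.001,"tz": 0.12,"ax": 0,"ay": 0,"az": 0},{"jaw": 0.3,"tx": -0.003,"ty": -0.001,"tz": 0.12,"ax": 0,"ay": 0,"az": 0},{"jaw": 0.3,"tx": -0.003,"ty": -0.001,"tz": 0.12,"ax": 0,"ay": 0,"az": 0}]}}

```text
time: 2.85
tool_pos: [0.6011, -0.2546, 0.035]
ee_rot: [3.14, 0.002, 1.663]
wrist_force: [0.5, 0.0, 1.1]
width: 0.028
```

```bash
python3 -c "
from h import *
goto(-.228,-.001,.032)"
```

```text
t 2.85 hatch tcp [[-0.2303 -0.0015]] [ 0.6011 -0.2546  0.035 ] F [0.5 0.  1.1] w 0.027998548193139065 shift [ 0.0023 -0.0005  0.003 ] turn [ 0.002  0.002 -0.003]
```

Call:
{"op": "step_arm", "data": {"steps": [{"jaw": 0.3,"tx": 0.01,"ty": 0,"tz": 0.003,"ax": 0,"ay": 0,"az": 0},{"jaw": 0.3,"tx": 0.02,"ty": 0,"tz": 0.003,"ax": 0,"ay": 0,"az": 0},{"jaw": 0.3,"tx": 0.03,"ty": 0,"tz": 0.003,"ax": 0,"ay": 0,"az": 0},{"jaw": 0.3,"tx": 0.037,"ty": 0,"tz": 0.003,"ax": 0,"ay": 0,"az": 0},{"jaw": 0.3,"tx": 0.044,"ty": 0,"tz": 0.003,"ax": 0,"ay": 0,"az": 0},{"jaw": 0.3,"tx": 0.052,"ty": 0,"tz": 0.003,"ax": 0,"ay": 0,"az": 0},{"jaw": 0.3,"tx": 0.061,"ty": 0,"tz": 0.003,"ax": 0,"ay": 0,"az": 0},{"jaw": 0.3,"tx": 0.07,"ty": 0,"tz": 0.003,"ax": 0,"ay": 0,"az": 0}]}}

```text
time: 3.65
tool_pos: [0.5945, -0.1842, 0.0319]
ee_rot: [3.14, 0.002, 1.663]
wrist_force: [-0.3, 0.0, -0.0]
width: 0.0284
```

```bash
python3 - <<'E'
from h import *
goto(-.09,0,.032)
p,d=snapshot("wrist"); cv2.imwrite("pics/w2.png",p[:,:,::-1])
for q in silhouettes("wrist","dish"):
    ys,xs=np.nonzero(q["pixels"]); P=onz("wrist",np.c_[xs,ys],.034); (c,r)=cv2.minEnclosingCircle((P[:,:2]*1000).astype(np.float32)); print(q["confidence"],tohatch([np.array(c)/1000]),r)
E
```

```text
t 3.65 hatch tcp [[-0.1596 -0.0018]] [ 0.5945 -0.1842  0.0319] F [-0.3  0.  -0. ] w 0.028395941162528776 shift [ 0.0696 -0.002  -0.0003] turn [ 0.002  0.002 -0.003]
0.7 [[-0.10488283 -0.00062903]] 47.653038024902344
```

The dish follows and is centred (hatch x −105, y −1 mm). I'll go on.

Call:
{"op": "step_arm", "data": {"steps": [{"jaw": 0.3,"tx": 0.008,"ty": 0,"tz": 0,"ax": 0,"ay": 0,"az": 0},{"jaw": 0.3,"tx": 0.016,"ty": -0.001,"tz": 0,"ax": 0,"ay": 0,"az": 0},{"jaw": 0.3,"tx": 0.025,"ty": -0.001,"tz": 0,"ax": 0,"ay": 0,"az": 0},{"jaw": 0.3,"tx": 0.034,"ty": -0.001,"tz": 0,"ax": 0,"ay": 0,"az": 0},{"jaw": 0.3,"tx": 0.043,"ty": -0.001,"tz": 0,"ax": 0,"ay": 0,"az": 0},{"jaw": 0.3,"tx": 0.052,"ty": -0.002,"tz": 0,"ax": 0,"ay": 0,"az": 0},{"jaw": 0.3,"tx": 0.061,"ty": -0.002,"tz": 0,"ax": 0,"ay": 0,"az": 0},{"jaw": 0.3,"tx": 0.07,"ty": -0.002,"tz": 0,"ax": 0,"ay": 0,"az": 0}]}}

```text
time: 4.55
tool_pos: [0.5858, -0.1133, 0.0317]
ee_rot: [3.14, 0.002, 1.665]
wrist_force: [-0.0, -0.6, 0.5]
width: 0.028
```

```bash
python3 - <<'E'
from h import *
goto(-.04,0,.032)
p,d=snapshot("wrist"); s,_=snapshot("scene"); cv2.imwrite("pics/w3.png",np.vstack([cv2.resize(p,(400,300)),cv2.resize(s[120:270,180:380],(400,300))])[:,:,::-1])
for q in silhouettes("wrist","dish"):
    ys,xs=np.nonzero(q["pixels"]); P=onz("wrist",np.c_[xs,ys],.034); (c,r)=cv2.minEnclosingCircle((P[:,:2]*1000).astype(np.float32)); print(q["confidence"],tohatch([np.array(c)/1000]),r)
E
```

```text
t 4.55 hatch tcp [[-0.0882  0.0002]] [ 0.5858 -0.1133  0.0317] F [-0.  -0.6  0.5] w 0.02800455600756879 shift [ 0.0482  0.0001 -0.0004] turn [ 0.002  0.002 -0.002]
0.91 [[-0.03414185  0.00130669]] 47.45403289794922
```

View pics/w3.png

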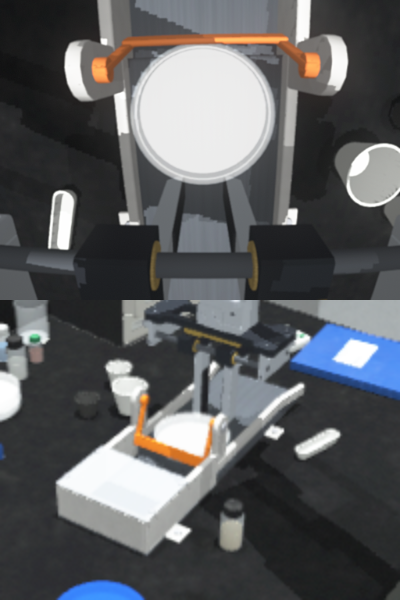

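The dish's front edge has begun lifting the bar, and the fingers stay between the flap arms. I'll push on to TCP x ≈ −25, check, then finish.

Call:
{"op": "step_arm", "data": {"steps": [{"jaw": 0.3,"tx": 0.008,"ty": 0,"tz": 0,"ax": 0,"ay": 0,"az": 0},{"jaw": 0.3,"tx": 0.016,"ty": 0,"tz": 0,"ax": 0,"ay": 0,"az": 0},{"jaw": 0.3,"tx": 0.024,"ty": 0,"tz": 0,"ax": 0,"ay": 0,"az": 0},{"jaw": 0.3,"tx": 0.032,"ty": 0,"tz": 0,"ax": 0,"ay": 0,"az": 0},{"jaw": 0.3,"tx": 0.04,"ty": 0,"tz": 0,"ax": 0,"ay": 0,"az": 0},{"jaw": 0.3,"tx": 0.048,"ty": 0,"tz": 0,"ax": 0,"ay": 0,"az": 0},{"jaw": 0.3,"tx": 0.056,"ty": 0,"tz": 0,"ax": 0,"ay": 0,"az": 0},{"jaw": 0.3,"tx": 0.063,"ty": 0,"tz": 0,"ax": 0,"ay": 0,"az": 0}]}}

```text
time: 5.5
tool_pos: [0.5797, -0.0496, 0.0315]
ee_rot: [3.14, 0.001, 1.666]
wrist_force: [0.2, -1.2, -0.1]
width: 0.0281
```

```bash
python3 - <<'E'
from h import *
goto(.015,0,.032)
p,d=snapshot("wrist"); s,_=snapshot("scene"); cv2.imwrite("pics/w4.png",np.vstack([cv2.resize(p,(400,300)),cv2.resize(s[120:270,180:380],(400,300))])[:,:,::-1])
for q in silhouettes("wrist","dish"):
    ys,xs=np.nonzero(q["pixels"]); P=onz("wrist",np.c_[xs,ys],.034); (c,r)=cv2.minEnclosingCircle((P[:,:2]*1000).astype(np.float32)); print(q["confidence"],tohatch([np.array(c)/1000]),r)
E
```

```text
t 5.5 hatch tcp [[-0.0242  0.0001]] [ 0.5797 -0.0496  0.0315] F [ 0.2 -1.2 -0.1] w 0.028051622599689956 shift [ 0.0392  0.0001 -0.0005] turn [ 0.001  0.001 -0.001]
0.56 [[0.02842399 0.00022913]] 46.04688262939453
```

View pics/w4.png

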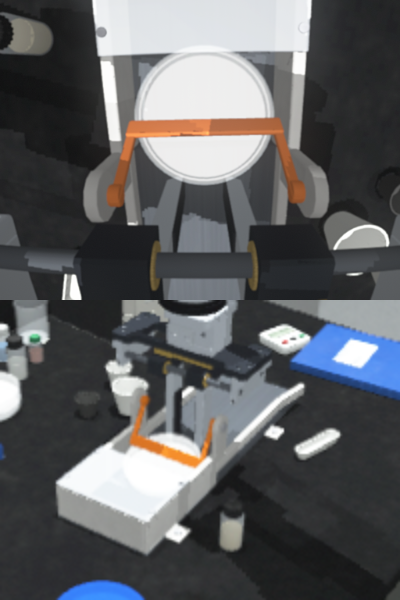

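The bar rides on top of the dish and the dish is starting over the step. Final push, slower.

Call:
{"op": "step_arm", "data": {"steps": [{"jaw": 0.3,"tx": 0.006,"ty": 0,"tz": 0,"ax": 0,"ay": 0,"az": 0},{"jaw": 0.3,"tx": 0.012,"ty": 0,"tz": 0,"ax": 0,"ay": 0,"az": 0},{"jaw": 0.3,"tx": 0.018,"ty": 0,"tz": 0,"ax": 0,"ay": 0,"az": 0},{"jaw": 0.3,"tx": 0.024,"ty": 0,"tz": 0,"ax": 0,"ay": 0,"az": 0},{"jaw": 0.3,"tx": 0.03,"ty": 0,"tz": 0,"ax": 0,"ay": 0,"az": 0},{"jaw": 0.3,"tx": 0.035,"ty": 0,"tz": 0,"ax": 0,"ay": 0,"az": 0},{"jaw": 0.3,"tx": 0.04,"ty": 0,"tz": 0,"ax": 0,"ay": 0,"az": 0},{"jaw": 0.3,"tx": 0.04,"ty": 0,"tz": 0,"ax": 0,"ay": 0,"az": 0}]}}

```text
time: 6.45
tool_pos: [0.576, -0.0095, 0.0317]
ee_rot: [3.14, 0.001, 1.667]
wrist_force: [1.0, -0.9, 1.1]
width: 0.0283
```

```bash
python3 - <<'E'
from h import *
goto(.015,0,.032)
p,d=snapshot("wrist"); s,_=snapshot("scene"); cv2.imwrite("pics/w5.png",np.vstack([cv2.resize(p,(400,300)),cv2.resize(s[120:270,180:380],(400,300))])[:,:,::-1])
for q in silhouettes("wrist","dish"):
    ys,xs=np.nonzero(q["pixels"]); W=bydepth("wrist",np.c_[xs,ys],d[ys,xs]);P=onz("wrist",np.c_[xs,ys],.019); (c,r)=cv2.minEnclosingCircle((P[:,:2]*1000).astype(np.float32)); print(q["confidence"],tohatch([np.array(c)/1000]),r,np.percentile(W[:,2],[10,50,90]))
E
```

```text
t 6.45 hatch tcp [[ 0.0161 -0.0001]] [ 0.576  -0.0095  0.0317] F [ 1.  -0.9  1.1] w 0.028340405066601477 shift [-0.0011 -0.0001 -0.0003] turn [0.002 0.001 0.001]
0.66 [[0.05530974 0.00074299]] 46.82465362548828 [0.01823241 0.01906134 0.0198638 ]
```

View pics/w5.png

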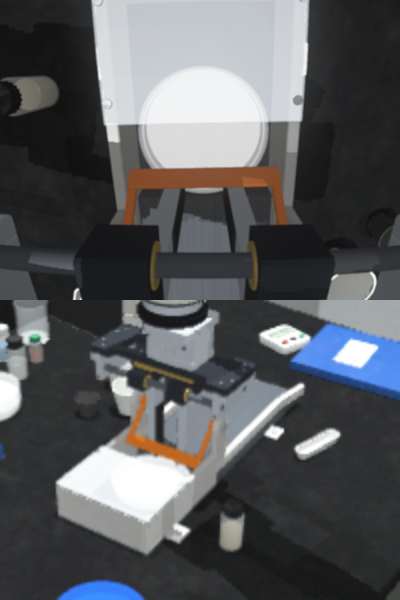

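The dish has dropped flat: its top is at z ≈ 19 mm across the whole disc, with the centre ≥ 55 mm. I'll draw back straight along the lane.

Call:
{"op": "step_arm", "data": {"steps": [{"jaw": 0.3,"tx": -0.01,"ty": 0,"tz": 0,"ax": 0,"ay": 0,"az": 0},{"jaw": 0.3,"tx": -0.02,"ty": 0,"tz": 0,"ax": 0,"ay": 0,"az": 0},{"jaw": 0.3,"tx": -0.03,"ty": 0,"tz": 0,"ax": 0,"ay": 0,"az": 0},{"jaw": 0.3,"tx": -0.045,"ty": 0,"tz": 0,"ax": 0,"ay": 0,"az": 0},{"jaw": 0.3,"tx": -0.07,"ty": 0,"tz": 0,"ax": 0,"ay": 0,"az": 0},{"jaw": 0.3,"tx": -0.1,"ty": 0,"tz": 0,"ax": 0,"ay": 0,"az": 0},{"jaw": 0.3,"tx": -0.13,"ty": 0,"tz": -0.01,"ax": 0,"ay": 0,"az": 0},{"jaw": 0.3,"tx": -0.15,"ty": 0,"tz": -0.05,"ax": 0,"ay": 0,"az": 0}]}}

```text
time: 7.4
tool_pos: [0.5864, -0.1612, 0.0763]
ee_rot: [-3.133, -0.003, 1.664]
wrist_force: [0.6, 0.1, -0.8]
width: 0.0283
```

Call:
{"op": "step_arm", "data": {"steps": [{"jaw": 0.3,"tx": -0.02,"ty": 0,"tz": -0.03,"ax": 0,"ay": 0,"az": 0},{"jaw": 0.3,"tx": -0.03,"ty": 0,"tz": -0.06,"ax": 0,"ay": 0,"az": 0},{"jaw": 0.3,"tx": -0.03,"ty": 0,"tz": -0.06,"ax": 0,"ay": 0,"az": 0},{"jaw": 0.3,"tx": -0.03,"ty": 0,"tz": -0.06,"ax": 0,"ay": 0,"az": 0},{"jaw": 0.3,"tx": -0.03,"ty": 0,"tz": -0.06,"ax": 0,"ay": 0,"az": 0},{"jaw": 0.3,"tx": -0.03,"ty": 0,"tz": -0.06,"ax": 0,"ay": 0,"az": 0},{"jaw": 0.3,"tx": -0.03,"ty": 0,"tz": -0.06,"ax": 0,"ay": 0,"az": 0},{"jaw": 0.3,"tx": -0.03,"ty": 0,"tz": -0.06,"ax": 0,"ay": 0,"az": 0}]}}

```text
time: 8.2
tool_pos: [0.5894, -0.1906, 0.1352]
ee_rot: [-3.131, -0.004, 1.665]
wrist_force: [-0.3, 0.3, 1.2]
width: 0.0283
```

```bash
python3 - <<'E'
from h import *
goto(-.2,0,.1)
p,d=snapshot("top"); s,_=snapshot("scene"); cv2.imwrite("pics/w6.png",np.vstack([cv2.resize(p[140:260,190:350],(400,300)),cv2.resize(s[120:270,180:380],(400,300))])[:,:,::-1])
for q in silhouettes("top","dish"):
    ys,xs=np.nonzero(q["pixels"]); W=bydepth("top",np.c_[xs,ys],d[ys,xs]);P=onz("top",np.c_[xs,ys],.019); (c,r)=cv2.minEnclosingCircle((P[:,:2]*1000).astype(np.float32)); print(q["confidence"],tohatch([np.array(c)/1000]),r,np.percentile(W[:,2],[10,50,90]))
for q in silhouettes("top","flap")[:1]:
    ys,xs=np.nonzero(q["pixels"]); Wf=onz("top",np.c_[xs,ys],.036); print("flap",Wf.mean(0))
z=np.load("top0.npz")["p"]
for n in("cup","boat","vial"):
    for r in silhouettes("top",n)[:1]: print(n,r["rect"])
E
```

```text
t 8.2 hatch tcp [[-0.1655  0.004 ]] [ 0.5894 -0.1906  0.1352] F [-0.3  0.3  1.2] w 0.02832357352390603 shift [-0.0347  0.0044  0.035 ] turn [-0.011 -0.004 -0.002]
0.98 [[0.2609902 0.0827364]] 48.69009780883789 [0.01380387 0.01622611 0.01864822]
0.69 [[0.05530674 0.00240179]] 46.70954513549805 [0.01677309 0.01915757 0.02145882]
flap [ 0.57805658 -0.02530816  0.036     ]
cup [306.0, 115.5, 326.6, 137.3]
boat [210.9, 144.7, 376.2, 226.8]
vial [242.9, 245.4, 255.4, 252.1]
```

View pics/w6.png

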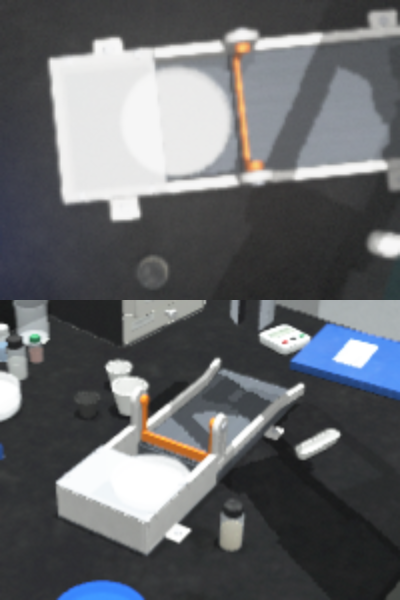

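The dish lies flat behind the flap, the bar is back at its starting place, and the crucible, boat and vial stand where they stood. I'll hand it in.

```bash
python3 -c "
from bench import *
print(close_job())"
```

```text
the job is handed in; nothing more can be done
None
```

I pushed the translucent dish along the lane with two partly closed fingertips, under the flap and off the step. Then I drew the fingers back along the lane and lifted them clear, and handed the job in just after 8 s on the robot's clock.

**Dish:** it lies flat in the receiver, with its top at z ≈ 19 mm, centred at hatch x ≈ 55–58 mm and y ≈ 2 mm. My hatch frame may be off by about 3 mm in x. The wall of the step also keeps the centre at 55 mm or more, so it should be past the 50 mm limit.

**Flap:** the orange bar looks fully shut in both last pictures. Its centre measured about 5 mm from its first reading, nearly all of it across the lane; along the lane it agreed.

**Bystanders:** the crucible and vial outlines in the top view match the start to within 3 px.

**Check that failed:** the network's last boat report in the top view was wrong, because it outlined the hatch. In the last scene picture, which I judged only by eye, the boat looks unmoved.

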